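# Build the sieve stack on the shaker

### The job

Build the sieve stack on the small shaker for a particle-size run, finest at the bottom: nest the green-framed sieve in the shaker's receiver pan, the yellow one on the green, the red one on the yellow, and close the stack with the grey lid. Each part must sit level and fully home in the one below. The blue-framed sieve is not needed: leave it standing where it is.

Things in the scene. Friction and masses are not known exactly. Their poses are not given: they have to be found in the camera images.
- sieve_green_mid (a point): test sieve, green plastic frame, very fine wire mesh, about 60 g. 32 mm high: frame 62 mm in diameter, 26 mm high (bore 57 mm, open top) on a tapered foot 6 mm high, 52 mm in diameter, which drops into the bore below (2.3 mm play) until the frame rests on that rim. Grasp the frame's outside; any yaw. Point: on the axis, half-way up, 16 mm above the underside; when two sieves nest their points are 26 mm apart.
- sieve_yellow_mid (a point): test sieve, yellow plastic frame, medium wire mesh, about 60 g. 32 mm high: frame 62 mm in diameter, 26 mm high (bore 57 mm, open top) on a tapered foot 6 mm high, 52 mm in diameter, which drops into the bore below (2.3 mm play) until the frame rests on that rim. Grasp the frame's outside; any yaw. Point: on the axis, half-way up, 16 mm above the underside; when two sieves nest their points are 26 mm apart.
- sieve_red_mid (a point): test sieve, red plastic frame, coarse wire mesh, about 60 g. 32 mm high: frame 62 mm in diameter, 26 mm high (bore 57 mm, open top) on a tapered foot 6 mm high, 52 mm in diameter, which drops into the bore below (2.3 mm play) until the frame rests on that rim. Grasp the frame's outside; any yaw. Point: on the axis, half-way up, 16 mm above the underside; when two sieves nest their points are 26 mm apart.
- sieve_blue_mid (a point): spare test sieve with a blue plastic frame, the same shape and size as the others (62 mm diameter, 32 mm high); not part of this stack, not to be moved. Point: on the axis, half-way up.
- lid_knob (a point): grey plastic lid with an upright black knob, about 50 g. Disc 62 mm in diameter on a 6 mm high foot like the sieves' (52 mm in diameter); knob 20 mm in diameter, from 13 to 37 mm above the underside of the foot. Take it by the knob. Point: on the axis, half-way up the knob, 25 mm above the underside; 35 mm above the red sieve's point when nested.
- pan_rim (a point): receiver pan: round steel cup fixed on a small white shaker (110 x 110 x 40 mm housing, blue front panel, round aluminium plate) that stays put; it may stand left or right, turned. Pan 62 mm outside, bore 57 mm, open at the top. Point: centre of the mouth, level with the rim, 70 mm above the bench; a sieve nested in it has its point 10 mm above this.

How it is judged:
By the outcome, as a careful person would: the job done as asked, in the order asked, and still so for the second after the job is handed in, with the robot touching nothing.
It also fails if it takes over 115 s, if anything falls off the work surface, if the arm or the gripper's body presses on something with over 40 N, if the wrist force passes 120 N, or if a joint passes its speed limit or range.

### The arm

A 6-joint arm with a two-finger parallel gripper is mounted at the origin on a cart in front of the work surface, level with it; the furniture and walls round the work are solid. World frame = base frame: x ahead of the robot, y to its left, z up, the work surface at z = 0. Lengths are in m, angles in rad, forces in N, time in s.
With the tool pointing down it reaches from about 0.375 to 0.9 m from the base axis. Payload 3.1 kg.
Tool frame: the origin (TCP) lies where the fingers leave the gripper's body, on its centre line; the fingertips stand 70 mm ahead of it and the grasp point (between the pads) lies 51 mm ahead of it; z points along the fingers, y is the line along which they close (so a half turn about z gives the same grasp; the last joint's range is limited). The gripper opens to 87 mm and grips with 3 to 60 N. Pads are 19 mm wide; open, the fingers measure 117 mm over their backs; the gripper's body (75 mm by 190 mm) begins 51 mm behind the grasp point.
Start: joints at [1.157, 0.527, 1.433, -0, 1.181, -0.178], TCP at [0.146, 0.608, 0.292] pointing down, gripper open.
Joint ranges: [-3.08, 3.08], [-0.75, 2.2], [0.22, 2.44], [-1.43, 4.57], [0, 2.65], [-2.85, 2.85]. Speed limits (rad/s): [2.79, 2.79, 3.14, 3.14, 3.14, 3.14].

### API

Orientations are given as a unit quaternion [x, y, z, w].
In Python, from rig import robot gives the robot as it stands.
- The arm moves only by the tool send_rows, never from a script. Its argument "deltas" is text: rows parted by semicolons, each of 7 numbers parted by spaces: the shift along the tool's x, y, z in mm, then the turn, a rotation vector about the tool's x, y, z in degrees, then the opening, from 0 (shut) to 1 (fully open). A call has 1 to 10 rows; each row shifts and turns the commanded pose from where the row before left it, along the tool's axes as they then stand; what a row does not reach is not made up. A row lasts 1/8 s, in which the tool goes at most 62.5 mm and 10.7 degrees, less where a joint would pass 70% of its speed; a pose out of reach is approached as far as the arm can. A call is refused whole if a number of a shift passes 62.5 or a number of a turn 10.7, either way. A call with a gripper value outside its range is refused whole. The fingers move at their own pace and stop on an object; "newtons" is the grip in N (left out, the last holds). Time passes only in rows, so rows that do not move let the fingers close. It gives the time, the measured TCP pose, the force, the opening and the grip force at its end, in the units of the state.
- robot.get_obs(): the state, without advancing time (a new reading comes with each control period).
- robot.camera(name): name is "scene" or "top"; returns a dict with "image" (384x512x3 uint8, red, green, blue), "depth" (384x512 float32, m along the optical axis (not along the pixel's ray), 0 where there is no reading), "fovy" (degrees; the focal length in pixels is half the picture's height over the tangent of half this angle, whatever the lens; pixels are square), "cx", "cy" (the principal point, pixels), "rvec" (rotation vector, rad) and "tvec" (3), from world to camera coordinates, as OpenCV has them. Camera axes: x right, y down, z forward; pixel columns grow to the right and rows downward; lengths in m; the calibration is good to about 2 mm. A picture is of the moment at which its call begins.
- robot.hand_in(): hands the job in; it is judged then, once.
Trained networks look in the newest picture that a camera, given by its name, has taken for a name from the list of things; names that differ only in an ending like _2 or _b are one class to them, and where a whole thing is asked for, a point or a joint stands for the part that bears it (a point fixed in the world has none). Each returns a list of dicts, best first, with "p" (0 to 1); they miss things now and then, are a little off and sometimes report something else, mostly with a low value. They report only what shows in the picture. A call takes as long as a camera call.
- robot.find_in(camera, thing): "box" ([left, top, right, bottom] in pixels, round what is visible of it).
- robot.cut_out(camera, thing): "region" (384x512 bool, what is visible of it) and "box" ([left, top, right, bottom] in pixels, round what is visible of it).
The state is a dict: "time": time; "q": joint angles; "joint_velocities": joint speeds; "joint_torque": joint torques, N m; "position": TCP position; "tool_rot": TCP orientation; "ft_force": force on the tool from outside, world axes, zero at the start; "moment": the same for the moment, N m; "grip_width": finger opening in m; "grip_force": force on a finger pad.
Only numpy, scipy, OpenCV 4.12 (cv2) and the standard library are available. Lean on these libraries where they do the work, as an engineer would, in place of code of your own. Each camera call takes 0.05 s, during which the arm holds its last target. There are 200 camera calls.

## Working session

There is one attempt and no reset: what is moved stays moved. The work goes in short steps, Python scripts to look and compute and a tool call to move; the robot and the scene stay as the last step left them, time stands still between calls to the robot, and variables do not carry over. Pictures are saved under pics/ and viewed, at most 14 in all, crops included, and the job is handed in when it is done.

Besides the shell and the picture viewer there is one more tool, called as name(argument=value, ...), one argument or row to a line, values as JSON. send_rows: Moves the arm, as the interface text tells. Its arguments: {"type":"object","properties":{"deltas":{"type":"string"},"newtons":{"type":"number"}},"required":["deltas"]}

```bash
mkdir -p pics; ls; cat > h.py <<'E'
import numpy as np, cv2
from rig import robot
from scipy.spatial.transform import Rotation as R
def pts(c):
    d=c["depth"];h,w=d.shape;f=h/2/np.tan(np.radians(c["fovy"])/2)
    v,u=np.mgrid[:h,:w]
    P=np.dstack([(u-c["cx"])/f*d,(v-c["cy"])/f*d,d])
    M=cv2.Rodrigues(np.array(c["rvec"],float))[0]
    W=(P-np.array(c["tvec"]).ravel())@M
    W[d==0]=np.nan
    return W
def circ(xy,r=None):
    A=np.c_[2*xy,np.ones(len(xy))];s=np.linalg.lstsq(A,(xy**2).sum(1),rcond=None)[0]
    return s[:2],np.sqrt(s[2]+s[0]**2+s[1]**2)
E
python3 - <<'E'
from h import *
for n in ["scene","top"]:
    c=robot.camera(n);cv2.imwrite(f"pics/{n}0.png",c["image"][:,:,::-1]);W=pts(c)
    print(n,c["fovy"],c["tvec"])
    for t in ["sieve_green_mid","sieve_yellow_mid","sieve_red_mid","sieve_blue_mid","lid_knob","pan_rim"]:
        for r in robot.cut_out(n,t)[:2]:
            P=W[r["region"]];P=P[~np.isnan(P[:,0])]
            print(t,round(r["p"],2),np.round(r["box"]),len(P),np.round(np.percentile(P,[3,50,97],axis=0),3).tolist() if len(P) else "")
o=robot.get_obs();print(o)
E
```

```text
pics
scene 42.81134863970105 [-0.36384307  0.35815269  1.0299788 ]
sieve_green_mid 0.78 [191. 182. 216. 204.] 425 [[0.435, 0.1, 0.006], [0.466, 0.134, 0.014], [0.492, 0.159, 0.032]]
sieve_yellow_mid 0.76 [241. 192. 266. 216.] 489 [[0.495, -0.03, 0.004], [0.528, 0.003, 0.014], [0.554, 0.028, 0.033]]
sieve_red_mid 0.59 [267. 237. 296. 265.] 582 [[0.436, -0.176, 0.004], [0.469, -0.145, 0.012], [0.494, -0.118, 0.033]]
sieve_blue_mid 0.59 [154. 153. 176. 178.] 422 [[0.43, 0.244, -0.001], [0.462, 0.277, 0.015], [0.488, 0.303, 0.033]]
lid_knob 0.7 [308. 272. 338. 301.] 472 [[0.43, -0.297, 0.008], [0.452, -0.274, 0.012], [0.482, -0.246, 0.037]]
pan_rim 0.88 [315. 200. 375. 253.] 1921 [[0.566, -0.276, 0.013], [0.609, -0.227, 0.041], [0.67, -0.163, 0.068]]
top 45.06453679104958 [-0.01883123  0.54644784  1.11063253]
sieve_green_mid 0.79 [176. 218. 201. 240.] 541 [[0.437, 0.103, 0.004], [0.464, 0.132, 0.008], [0.491, 0.158, 0.033]]
sieve_yellow_mid 0.67 [234. 192. 254. 221.] 464 [[0.498, -0.026, 0.004], [0.524, -0.001, 0.008], [0.549, 0.025, 0.031]]
sieve_red_mid 0.62 [292. 218. 318. 247.] 542 [
[... 409 characters left out ...]
]]
{'time': 0.7, 'q': array([ 1.15649262e+00,  5.27456943e-01,  1.43265466e+00, -6.11087855e-06,
        1.18135990e+00, -1.78518773e-01]), 'joint_velocities': array([-0.00018948, -0.00048967, -0.00041231,  0.00191679,  0.00061296,
        0.00049752]), 'joint_torque': array([-3.67788225e-04, -4.39859748e+01, -1.76955539e+01,  6.34596613e-02,
        5.03119687e-02, -2.68466840e-05]), 'position': array([0.14599126, 0.60771829, 0.29228935]), 'tool_rot': array([1.17618416e-01, 9.93058863e-01, 5.71090772e-05, 2.03972135e-05]), 'ft_force': array([ 0.8509333 ,  0.22268118, -0.14057356]), 'moment': array([ 0.00788964,  0.00643508, -0.01640386]), 'grip_force': 0.0, 'grip_width': 0.0871840268539161}
```

```bash
python3 - <<'E'
from h import *
a=[cv2.imread(f"pics/{n}0.png") for n in("scene","top")]
b=[cv2.resize(a[0][130:330,130:400],None,fx=1.6,fy=1.6),cv2.resize(a[1][110:280,100:400],(432,245))]
b=[cv2.resize(x,(560,int(x.shape[0]*560/x.shape[1]))) for x in b]
b[0]=b[0][:280]
cv2.imwrite("pics/v1.png",np.vstack(b))
c=robot.camera("top");W=pts(c)
d=robot.camera("scene");V=pts(d)
for n,(x,y),zl,zh in [("green",(.464,.131),.026,.04),("yellow",(.524,0),.026,.04),("red",(.466,-.146),.026,.04),("blue",(.459,.275),.026,.04),("knob",(.458,-.27),.03,.045),("disc",(.458,-.27),.006,.02),("pan",(.625,-.215),.06,.08)]:
    for X in(W,V):
        m=(np.hypot(X[:,:,0]-x,X[:,:,1]-y)<.045)&(X[:,:,2]>zl)&(X[:,:,2]<zh)
        P=X[m]; 
        if len(P)<4: print(n,len(P));continue
        ce,r=circ(P[:,:2]);print(n,len(P),ce.round(4),r.round(4),"minenc",[np.round(q,4) for q in cv2.minEnclosingCircle(P[:,:2].astype(np.float32))],P[:,2].mean().round(4))
E
```

```text
green 90 [0.464  0.1307] 0.0295 minenc [array([0.4637, 0.1306]), np.float64(0.0309)] 0.0306
green 98 [0.4641 0.1299] 0.0297 minenc [array([0.465, 0.131]), np.float64(0.0333)] 0.0302
yellow 79 [ 5.242e-01 -1.000e-04] 0.0295 minenc [array([ 5.246e-01, -1.000e-04]), np.float64(0.0307)] 0.0315
yellow 110 [ 0.5241 -0.0012] 0.0294 minenc [array([ 5.256e-01, -5.000e-04]), np.float64(0.0331)] 0.0307
red 90 [ 0.4658 -0.146 ] 0.0294 minenc [array([ 0.4653, -0.146 ]), np.float64(0.0311)] 0.0309
red 134 [ 0.4653 -0.147 ] 0.0296 minenc [array([ 0.4666, -0.1476]), np.float64(0.033)] 0.0304
blue 98 [0.4588 0.274 ] 0.0295 minenc [array([0.4589, 0.2746]), np.float64(0.0313)] 0.0307
blue 107 [0.4585 0.2734] 0.0295 minenc [array([0.4576, 0.2744]), np.float64(0.0332)] 0.0297
knob 54 [ 0.4578 -0.2695] 0.0071 minenc [array([ 0.4575, -0.2693]), np.float64(0.0099)] 0.0354
knob 59 [ 0.4563 -0.2708] 0.0072 minenc [array([ 0.4561, -0.2706]), np.float64(0.0104)] 0.036
disc 440 [ 0.4574 -0.2703] 0.0231 minenc [array([ 0.457 , -0.2701]), np.float64(0.0314)] 0.0114
disc 431 [ 0.4573 -0.2705] 0.0234 minenc [array([ 0.4565, -0.2701]), np.float64(0.0321)] 0.012
pan 121 [ 0.6296 -0.216 ] 0.0295 minenc [array([ 0.6298, -0.216 ]), np.float64(0.0311)] 0.0679
pan 171 [ 0.6291 -0.217 ] 0.0294 minenc [array([ 0.6296, -0.2167]), np.float64(0.0321)] 0.0666
```

View pics/v1.png

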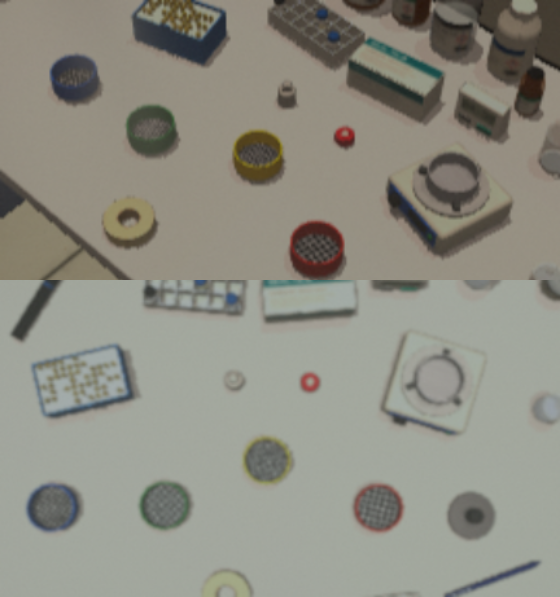

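The two views agree on all the positions. Blue stands at the left, with green, yellow, red and the lid in a row and the shaker at right rear. Next I square up the tool and travel to green.

send_rows(
  deltas="-31 -47 0 0 0 -6.75 1;-31 -47 0 0 0 -6.76 1;-32 -48 0 0 0 0 1;-32 -48 0 0 0 0 1;-32 -48 0 0 0 0 1;-32 -48 0 0 0 0 1;-32 -48 0 0 0 0 1;-32 -48 0 0 0 0 1;-32 -48 0 0 0 0 1;-32 -48 0 0 0 0 1",
  newtons=15,
)

```text
time: 2.05
position: [0.4475, 0.1187, 0.2926]
tool_rot: [0.0, 1.0, 0.0, 0.001]
ft_force: [0.8, 0.6, -0.1]
grip_width: 0.0868
grip_force: 0.0
```

```bash
cat > st.py <<'E'
import sys
from h import *
def go(x,y,z):
    o=robot.get_obs();r=R.from_quat(o["tool_rot"]);Rm=r.as_matrix()
    D=R.from_matrix(np.c_[[-1,0,0],[0,1,0],[0,0,-1]])
    print("t",round(o["time"],2),"pos",o["position"].round(4),"delta mm",(Rm.T@(np.array([x,y,z])-o["position"])*1000).round(1),"rot deg",np.degrees((r.inv()*D).as_rotvec()).round(2),"ft",o["ft_force"].round(1),"w",round(o["grip_width"],4),"f",round(o["grip_force"],1),"q",o["q"].round(2))
if len(sys.argv)>3: go(*map(float,sys.argv[1:4]))
E
python3 st.py .464 .1305 .075
python3 - <<'E'
from h import *
W=pts(robot.camera("scene"));g=(np.abs(W[:,:,0]-.63)<.2)&(np.abs(W[:,:,1]+.216)<.2)&(W[:,:,2]>.075)&(W[:,:,2]<.2)
P=W[g];print(len(P))
for i in range(4):
    for j in range(4):
        x0=.43+.1*i;y0=-.416+.1*j
        Q=P[(P[:,0]>x0)&(P[:,0]<x0+.1)&(P[:,1]>y0)&(P[:,1]<y0+.1)]
        if len(Q)>3:print(round(x0,2),round(y0,2),len(Q),Q.min(0).round(3),Q.max(0).round(3))
E
```

```text
t 2.05 pos [0.4475 0.1187 0.2926] delta mm [-16.3  11.8 217.6] rot deg [ 0.02  0.07 -0.02] ft [ 0.8  0.6 -0.1] w 0.0868 f 0.0 q [ 0.02  0.31  1.83  0.    1.01 -1.55]
21
0.73 -0.42 9 [ 0.824 -0.357  0.165] [ 0.829 -0.34   0.184]
0.73 -0.32 11 [ 0.828 -0.297  0.075] [ 0.83  -0.278  0.103]
```

send_rows(
  deltas="-16 12 30 0 0 0 1;0 0 50 0 0 0 1;0 0 50 0 0 0 1;0 0 40 0 0 0 1;0 0 0 0 0 0 1;0 0 0 0 0 0 1",
)

```text
time: 2.85
position: [0.4631, 0.1326, 0.1232]
tool_rot: [-0.0, 1.0, 0.0, 0.001]
ft_force: [-0.6, -0.3, 1.0]
grip_width: 0.0869
grip_force: 0.0
```

```bash
python3 st.py .464 .1305 .075
```

```text
t 2.85 pos [0.4631 0.1326 0.1232] delta mm [-0.8 -2.1 48.2] rot deg [0.   0.1  0.01] ft [-0.6 -0.3  1. ] w 0.0869 f 0.0 q [ 0.05  0.63  1.93 -0.    0.58 -1.52]
```

send_rows(
  deltas="-0.8 -2.1 28 0 0 0 1;0 0 20 0 0 0 1;0 0 0 0 0 0 1;0 0 0 0 0 0 1;0 0 0 0 0 0 0.5;0 0 0 0 0 0 0.5;0 0 0 0 0 0 0.5;0 0 0 0 0 0 0.5",
)

```text
time: 3.85
position: [0.4633, 0.1304, 0.0745]
tool_rot: [0.0, 1.0, 0.0, 0.0]
ft_force: [-0.0, -0.6, 2.8]
grip_width: 0.0609
grip_force: 15.0
```

```bash
python3 st.py .464 .1305 .075
```

```text
t 3.85 pos [0.4633 0.1304 0.0745] delta mm [-0.7  0.1 -0.5] rot deg [ 0.    0.02 -0.  ] ft [-0.  -0.6  2.8] w 0.0609 f 15.0 q [ 0.04  0.73  1.94  0.    0.47 -1.53]
```

send_rows(
  deltas="0 0 -25 0 0 0 0.5;0 0 -50 0 0 0 0.5;0 0 -50 0 0 0 0.5;-23 -49 -10 0 0 0 0.5;-23 -49 0 0 0 0 0.5;-24 -50 0 0 0 0 0.5;-24 -50 0 0 0 0 0.5;-24 -50 0 0 0 0 0.5;-24 -50 0 0 0 0 0.5;-24 -49 0 0 0 0 0.5",
)

```text
time: 5.1
position: [0.6293, -0.2183, 0.2086]
tool_rot: [0.0, 1.0, 0.0, -0.001]
ft_force: [0.9, 0.8, -1.0]
grip_width: 0.0611
grip_force: 15.0
```

send_rows(
  deltas="0 0 0 0 0 0 0.5;0 0 0 0 0 0 0.5;0 0 0 0 0 0 0.5",
)

```text
time: 5.48
position: [0.6283, -0.215, 0.2088]
tool_rot: [-0.001, 1.0, 0.001, -0.001]
ft_force: [0.6, -0.1, -0.5]
grip_width: 0.0607
grip_force: 15.0
```

```bash
cat > look.py <<'E'
import sys
from h import *
def rim(X,x,y,zl,zh,R0=.034):
    m=(np.hypot(X[:,:,0]-x,X[:,:,1]-y)<R0)&(X[:,:,2]>zl)&(X[:,:,2]<zh)
    P=X[m]
    if len(P)<6: return len(P)
    c,r=circ(P[:,:2]);return len(P),c.round(4),r.round(4),P[:,2].mean().round(4)
E
python3 st.py .629 -.2165 .1385; python3 - <<'E'
from look import *
for n in("top","scene"):
    c=robot.camera(n);W=pts(c);cv2.imwrite(f"pics/{n}1.png",c["image"][:,:,::-1])
    zz=robot.get_obs()["position"][2]-.0745
    for r in robot.cut_out(n,"sieve_green_mid")[:2]:
        P=W[r["region"]];print(n,r["p"],r["box"],np.nanpercentile(P,[3,50,97],axis=0).round(4).tolist())
        P=P[P[:,2]>zz+.026]; print(len(P),circ(P[:,:2]) if len(P)>5 else"")
s=cv2.imread("pics/scene1.png")[150:300,240:420];t=cv2.imread("pics/top1.png")[80:230,240:420]
cv2.imwrite("pics/v2.png",cv2.resize(np.hstack([s,t]),None,fx=2.2,fy=2.2))
E
```

```text
t 5.47 pos [ 0.6283 -0.215   0.2088] delta mm [-0.8 -1.6 70.3] rot deg [ 0.07 -0.11  0.07] ft [ 0.6 -0.1 -0.5] w 0.0607 f 15.0 q [-0.5   0.67  1.4   0.    1.07 -2.07]
top 0.28 [119.0, 220.6, 144.8, 245.3] [[0.432, 0.2454, 0.0028], [0.4587, 0.2769, 0.0088], [0.4857, 0.3025, 0.0325]]
0 
scene 0.62 [340.1, 179.4, 364.7, 204.2] [[0.5987, -0.244, 0.1405], [0.6287, -0.214, 0.1461], [0.6563, -0.188, 0.167]]
69 (array([ 0.62522067, -0.21923905]), np.float64(0.02711036495845159))
scene 0.22 [153.9, 153.8, 176.7, 178.7] [[0.4292, 0.244, 0.0034], [0.461, 0.2784, 0.0156], [0.4878, 0.3029, 0.0332]]
0
```

View pics/v2.png

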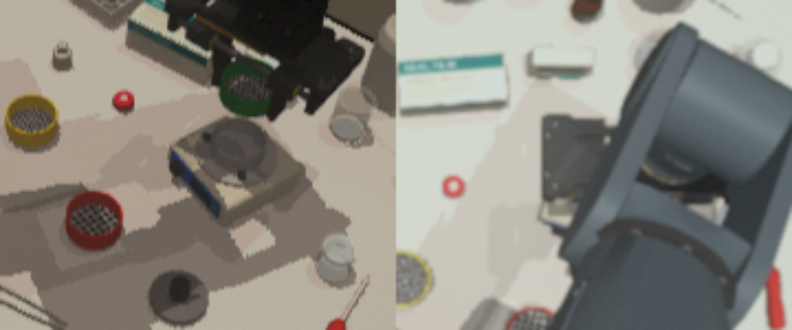

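The left picture shows the green sieve held level above the pan, and the top view is blocked by the arm. Lowering now.

send_rows(
  deltas="-0.5 -1.5 20 0 0 0 0.5;0 0 25 0 0 0 0.5;0 0 12 0 0 0 0.5;0 0 0 0 0 0 0.5;0 0 3 0 0 0 0.5;0 0 3 0 0 0 0.5;0 0 3 0 0 0 0.5;0 0 0 0 0 0 0.5;0 0 0 0 0 0 0.5",
)

```text
time: 6.8
position: [0.6298, -0.2182, 0.1434]
tool_rot: [-0.0, 1.0, -0.0, 0.0]
ft_force: [-0.3, -1.6, -0.7]
grip_width: 0.0608
grip_force: 15.0
```

```bash
python3 st.py .6287 -.2165 .1385
```

```text
t 6.8 pos [ 0.6298 -0.2182  0.1434] delta mm [1.1 1.7 4.9] rot deg [-0.01  0.02  0.  ] ft [-0.3 -1.6 -0.7] w 0.0608 f 15.0 q [-0.5   0.76  1.43 -0.    0.95 -2.07]
```

send_rows(
  deltas="0.7 1.2 0 0 0 0 0.5;0 0 0 0 0 0 0.5;0 0 1.5 0 0 0 0.5;0 0 1.5 0 0 0 0.5;0 0 1.5 0 0 0 0.5;0 0 0 0 0 0 0.5;0 0 0 0 0 0 0.5",
)

```text
time: 7.68
position: [0.6291, -0.217, 0.1398]
tool_rot: [-0.0, 1.0, -0.0, 0.0]
ft_force: [-1.6, 0.6, 5.0]
grip_width: 0.0611
grip_force: 17.7
```

```bash
python3 st.py .6287 -.2165 .1385
```

```text
t 7.67 pos [ 0.6291 -0.217   0.1398] delta mm [0.4 0.5 1.3] rot deg [-0.01  0.02  0.  ] ft [-1.6  0.6  5. ] w 0.0611 f 17.7 q [-0.5   0.76  1.44  0.    0.94 -2.07]
```

send_rows(
  deltas="0 0 1 0 0 0 0.5;0 0 0.5 0 0 0 0.5;0 0 0 0 0 0 0.5;0 0 0 0 0 0 0.5",
)

```text
time: 8.18
position: [0.6292, -0.217, 0.1395]
tool_rot: [-0.0, 1.0, -0.0, 0.0]
ft_force: [-3.0, 1.3, 10.6]
grip_width: 0.0614
grip_force: 20.1
```

```bash
python3 st.py .6287 -.2165 .1385
```

```text
t 8.18 pos [ 0.6292 -0.217   0.1395] delta mm [0.5 0.5 1. ] rot deg [-0.02  0.05  0.01] ft [-3.   1.3 10.6] w 0.0614 f 20.1 q [-0.5   0.76  1.44  0.    0.94 -2.07]
```

send_rows(
  deltas="0 0 -1 0 0 0 1;0 0 0 0 0 0 1;0 0 0 0 0 0 1;0 0 0 0 0 0 1;0 0 -25 0 0 0 1;0 0 -40 0 0 0 1;10 22 -20 0 0 0 1;25 50 0 0 0 0 1;25 50 0 0 0 0 1;25 50 0 0 0 0 1",
)

```text
time: 9.43
position: [0.5431, -0.0436, 0.2232]
tool_rot: [0.0, 1.0, 0.0, 0.0]
ft_force: [-0.2, -0.2, 0.7]
grip_width: 0.0875
grip_force: 0.0
```

```bash
python3 st.py .524 -.0005 .075;cat >> look.py <<'E'
def chk(k,z,pic=None):
    for n in("top","scene"):
        c=robot.camera(n);W=pts(c)
        print(n,rim(W,.629,-.2165,z-.004,z+.006,.036),"pan0", k)
        if n=="scene" and pic: cv2.imwrite(pic,cv2.resize(c["image"][130:300,240:420,::-1],None,fx=3,fy=3))
        for t,(x,y) in dict(yellow=(.5242,-.0005),red=(.4656,-.1465)).items(): print(t,rim(W,x,y,.026,.04,.036))
        print("knob",rim(W,.457,-.27,.03,.045,.02))
E
python3 -c "
from look import *
chk('g',.096,'pics/v3.png')"
```

```text
t 9.43 pos [ 0.5431 -0.0436  0.2232] delta mm [ 19.2  43.  148.2] rot deg [ 0.01  0.01 -0.04] ft [-0.2 -0.2  0.7] w 0.0875 f 0.0 q [-0.29  0.51  1.7   0.    0.92 -1.86]
top (93, array([ 0.6301, -0.2174]), np.float64(0.0295), np.float64(0.0952)) pan0 g
yellow (25, array([ 5.241e-01, -2.000e-04]), np.float64(0.0293), np.float64(0.031))
red (35, array([ 0.4659, -0.1467]), np.float64(0.029), np.float64(0.0305))
knob (55, array([ 0.4578, -0.2691]), np.float64(0.007), np.float64(0.0357))
scene (105, array([ 0.6296, -0.2184]), np.float64(0.0295), np.float64(0.095)) pan0 g
yellow (113, array([ 0.5241, -0.001 ]), np.float64(0.0295), np.float64(0.03))
red (127, array([ 0.4655, -0.1468]), np.float64(0.0295), np.float64(0.0304))
knob (56, array([ 0.4568, -0.2705]), np.float64(0.0072), np.float64(0.0356))
```

View pics/v3.png

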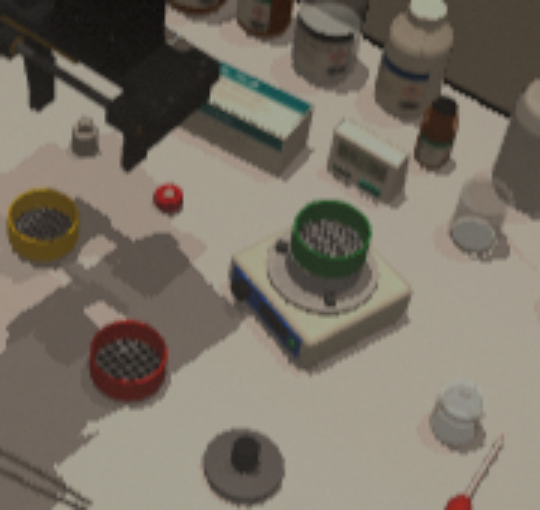

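Green sits level with its rim at about 95 mm, which is home. Next is yellow.

send_rows(
  deltas="19 43 0 0 0 0 1;0 0 50 0 0 0 1;0 0 50 0 0 0 1;0 0 20 0 0 0 1;0 0 0 0 0 0 1;0 0 0 0 0 0 1",
)

```text
time: 10.28
position: [0.5259, -0.0025, 0.1038]
tool_rot: [0.0, 1.0, -0.0, 0.001]
ft_force: [0.1, -0.3, -0.3]
grip_width: 0.0872
grip_force: 0.0
```

```bash
python3 st.py .5242 -.0005 .075
```

```text
t 10.28 pos [ 0.5259 -0.0025  0.1038] delta mm [ 1.8  2.  28.8] rot deg [-0.02  0.1  -0.02] ft [ 0.1 -0.3 -0.3] w 0.0872 f 0.0 q [-0.22  0.7   1.82 -0.    0.62 -1.79]
```

send_rows(
  deltas="1.7 2 16 0 0 0 1;0 0 13 0 0 0 1;0 0 0 0 0 0 1;0 0 0 0 0 0 1;0 0 0 0 0 0 0.5;0 0 0 0 0 0 0.5;0 0 0 0 0 0 0.5;0 0 0 0 0 0 0.5",
)

```text
time: 11.28
position: [0.5233, 0.0, 0.0744]
tool_rot: [0.0, 1.0, -0.0, 0.0]
ft_force: [0.1, 0.3, 1.3]
grip_width: 0.0618
grip_force: 15.0
```

```bash
python3 st.py .5242 -.0005 .075
```

```text
t 11.28 pos [0.5233 0.     0.0744] delta mm [-0.9 -0.5 -0.6] rot deg [-0.    0.01 -0.  ] ft [0.1 0.3 1.3] w 0.0618 f 15.0 q [-0.21  0.75  1.83  0.    0.55 -1.78]
```

send_rows(
  deltas="0 0 -25 0 0 0 0.5;0 0 -50 0 0 0 0.5;0 0 -50 0 0 0 0.5;-10 -22 -30 0 0 0 0.5;-24 -48 -5 0 0 0 0.5;-24 -49 0 0 0 0 0.5;-24 -49 0 0 0 0 0.5;-23.5 -49 0 0 0 0 0.5;0 0 0 0 0 0 0.5;0 0 0 0 0 0 0.5",
)

```text
time: 12.52
position: [0.6278, -0.2165, 0.2333]
tool_rot: [0.0, 1.0, 0.001, -0.001]
ft_force: [-0.6, 0.1, -0.5]
grip_width: 0.0613
grip_force: 15.0
```

send_rows(
  deltas="0 0 20 0 0 0 0.5;0 0 15 0 0 0 0.5;0 0 0 0 0 0 0.5;0 0 0 0 0 0 0.5;0 0 0 0 0 0 0.5",
)

```text
time: 13.15
position: [0.6292, -0.217, 0.2001]
tool_rot: [-0.0, 1.0, -0.0, 0.001]
ft_force: [0.1, -0.4, -0.8]
grip_width: 0.0615
grip_force: 15.0
```

```bash
python3 st.py .629 -.217 .1654
```

```text
t 13.15 pos [ 0.6292 -0.217   0.2001] delta mm [ 0.3  0.  34.7] rot deg [-0.04  0.08  0.01] ft [ 0.1 -0.4 -0.8] w 0.0615 f 15.0 q [-0.5   0.69  1.4  -0.    1.05 -2.07]
```

Straight down, the last part slowly.

send_rows(
  deltas="0 0 20 0 0 0 0.5;0 0 7 0 0 0 0.5;0 0 0 0 0 0 0.5;0 0 2 0 0 0 0.5;0 0 2 0 0 0 0.5;0 0 1.5 0 0 0 0.5;0 0 1.5 0 0 0 0.5;0 0 1.5 0 0 0 0.5;0 0 0 0 0 0 0.5;0 0 0 0 0 0 0.5",
)

```text
time: 14.4
position: [0.6289, -0.2171, 0.1644]
tool_rot: [-0.0, 1.0, -0.0, 0.0]
ft_force: [-1.6, 0.1, 4.1]
grip_width: 0.0619
grip_force: 15.0
```

```bash
python3 st.py .629 -.217 .1654
```

```text
t 14.4 pos [ 0.6289 -0.2171  0.1644] delta mm [-0.1  0.1 -1. ] rot deg [-0.02  0.02  0.  ] ft [-1.6  0.1  4.1] w 0.0619 f 15.0 q [-0.5   0.73  1.43 -0.    0.98 -2.07]
```

Contact at the right height (0.1644). A light press, then release and move toward red.

send_rows(
  deltas="0 0 0.7 0 0 0 0.5;0 0 0 0 0 0 0.5;0 0 -0.7 0 0 0 1;0 0 0 0 0 0 1;0 0 0 0 0 0 1;0 0 0 0 0 0 1;0 0 -25 0 0 0 1;0 0 -40 0 0 0 1;35 15 -20 0 0 0 1;55 25 0 0 0 0 1",
)

```text
time: 15.65
position: [0.5403, -0.1781, 0.2508]
tool_rot: [0.0, 1.0, -0.002, 0.003]
ft_force: [0.1, 0.0, 0.3]
grip_width: 0.087
grip_force: 0.0
```

send_rows(
  deltas="55 25 0 0 0 0 1;0 0 0 0 0 0 1;0 0 0 0 0 0 1",
)

```text
time: 16.02
position: [0.4846, -0.1524, 0.2493]
tool_rot: [-0.0, 1.0, -0.001, 0.001]
ft_force: [0.4, -0.3, 0.0]
grip_width: 0.087
grip_force: 0.0
```

```bash
python3 st.py .4656 -.1467 .075;python3 -c "
from look import *
chk('y',.122,'pics/v4.png')"
```

```text
t 16.02 pos [ 0.4846 -0.1524  0.2493] delta mm [ 19.4   6.  174.3] rot deg [-0.08  0.13  0.  ] ft [ 0.4 -0.3  0. ] w 0.087 f 0.0 q [-0.53  0.43  1.77 -0.    0.94 -2.1 ]
top (103, array([ 0.6297, -0.2175]), np.float64(0.0295), np.float64(0.1209)) pan0 y
yellow 0
red (6, array([ 0.4848, -0.1437]), np.float64(0.011), np.float64(0.0311))
knob 0
scene (107, array([ 0.6294, -0.2184]), np.float64(0.0296), np.float64(0.1209)) pan0 y
yellow 0
red (133, array([ 0.4653, -0.1469]), np.float64(0.0295), np.float64(0.0304))
knob (59, array([ 0.4565, -0.271 ]), np.float64(0.0073), np.float64(0.0355))
```

View pics/v4.png

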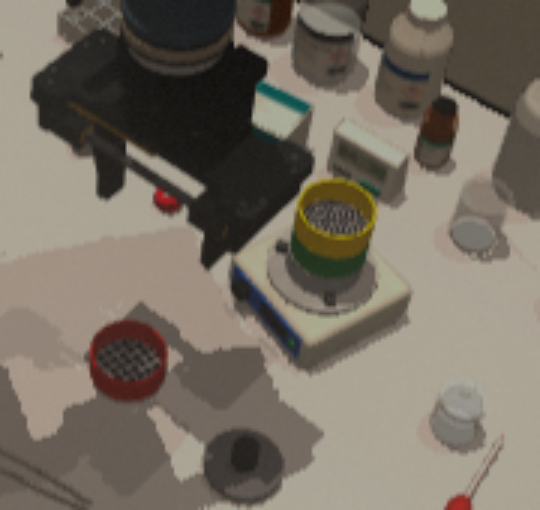

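Yellow is home, with its rim up 26 mm and concentric. Next is red.

send_rows(
  deltas="19 5.5 20 0 0 0 1;0 0 50 0 0 0 1;0 0 50 0 0 0 1;0 0 25 0 0 0 1;0 0 0 0 0 0 1;0 0 0 0 0 0 1",
)

```text
time: 16.88
position: [0.4661, -0.1473, 0.1042]
tool_rot: [-0.0, 1.0, -0.001, 0.001]
ft_force: [0.6, -0.1, 0.1]
grip_width: 0.087
grip_force: 0.0
```

```bash
python3 st.py .4656 -.1467 .075
```

```text
t 16.88 pos [ 0.4661 -0.1473  0.1042] delta mm [ 0.6  0.6 29.2] rot deg [-0.07  0.11  0.  ] ft [ 0.6 -0.1  0.1] w 0.087 f 0.0 q [-0.54  0.67  1.91 -0.    0.55 -2.11]
```

send_rows(
  deltas="0.4 0.5 16 0 0 0 1;0 0 13 0 0 0 1;0 0 0 0 0 0 1;0 0 0 0 0 0 1;0 0 0 0 0 0 0.5;0 0 0 0 0 0 0.5;0 0 0 0 0 0 0.5;0 0 0 0 0 0 0.5",
)

```text
time: 17.88
position: [0.4644, -0.146, 0.0749]
tool_rot: [0.0, 1.0, -0.0, 0.0]
ft_force: [-0.2, 0.2, 1.4]
grip_width: 0.061
grip_force: 15.0
```

```bash
python3 st.py .4656 -.1467 .075
```

```text
t 17.88 pos [ 0.4644 -0.146   0.0749] delta mm [-1.2 -0.7 -0.1] rot deg [-0.    0.01 -0.  ] ft [-0.2  0.2  1.4] w 0.061 f 15.0 q [-0.53  0.73  1.93  0.    0.48 -2.11]
```

send_rows(
  deltas="0 0 -25 0 0 0 0.5;0 0 -50 0 0 0 0.5;0 0 -50 0 0 0 0.5;0 0 -50 0 0 0 0.5;-24.4 -11 0 0 0 0 0.5;-50 -22 0 0 0 0 0.5;-50 -22 0 0 0 0 0.5;-40 -16 0 0 0 0 0.5;0 0 0 0 0 0 0.5;0 0 0 0 0 0 0.5",
)

```text
time: 19.12
position: [0.6275, -0.2162, 0.2487]
tool_rot: [-0.0, 1.0, 0.001, -0.002]
ft_force: [-0.1, -0.1, -1.1]
grip_width: 0.0611
grip_force: 15.0
```

send_rows(
  deltas="0 0 15 0 0 0 0.5;0 0 10 0 0 0 0.5;0 0 0 0 0 0 0.5;0 0 0 0 0 0 0.5;0 0 0 0 0 0 0.5",
)

```text
time: 19.75
position: [0.629, -0.2171, 0.2252]
tool_rot: [0.0, 1.0, -0.0, 0.0]
ft_force: [-0.6, -0.1, -0.7]
grip_width: 0.0611
grip_force: 15.0
```

```bash
python3 st.py .6287 -.217 .1909
```

```text
t 19.75 pos [ 0.629  -0.2171  0.2252] delta mm [ 0.3  0.2 34.3] rot deg [-0.03  0.05 -0.  ] ft [-0.6 -0.1 -0.7] w 0.0611 f 15.0 q [-0.5   0.66  1.39 -0.    1.1  -2.07]
```

send_rows(
  deltas="0.3 0 20 0 0 0 0.5;0 0 7 0 0 0 0.5;0 0 0 0 0 0 0.5;0 0 2 0 0 0 0.5;0 0 2 0 0 0 0.5;0 0 1.5 0 0 0 0.5;0 0 1.5 0 0 0 0.5;0 0 1 0 0 0 0.5;0 0 0 0 0 0 0.5;0 0 0 0 0 0 0.5",
)

```text
time: 21.0
position: [0.6287, -0.2171, 0.1909]
tool_rot: [-0.0, 1.0, -0.0, 0.0]
ft_force: [-2.1, 0.3, 4.8]
grip_width: 0.0613
grip_force: 15.0
```

```bash
python3 st.py .629 -.217 .1909
```

```text
t 21.0 pos [ 0.6287 -0.2171  0.1909] delta mm [-0.3  0.1 -0. ] rot deg [-0.03  0.05  0.  ] ft [-2.1  0.3  4.8] w 0.0613 f 15.0 q [-0.5   0.7   1.41 -0.    1.03 -2.07]
```

send_rows(
  deltas="0 0 0.7 0 0 0 0.5;0 0 0 0 0 0 0.5;0 0 -0.7 0 0 0 1;0 0 0 0 0 0 1;0 0 0 0 0 0 1;0 0 0 0 0 0 1;0 0 -25 0 0 0 1;0 0 -40 0 0 0 1;27 -8 -15 0 0 0 1;50 -15 0 0 0 0 1",
)

```text
time: 22.25
position: [0.5528, -0.2406, 0.2716]
tool_rot: [-0.001, 1.0, -0.002, 0.003]
ft_force: [-0.8, -0.6, -1.1]
grip_width: 0.087
grip_force: 0.0
```

send_rows(
  deltas="50 -15 0 0 0 0 1;45 -15 0 0 0 0 1;0 0 0 0 0 0 1;0 0 0 0 0 0 1",
)

```text
time: 22.75
position: [0.4571, -0.2704, 0.27]
tool_rot: [0.0, 1.0, -0.0, 0.001]
ft_force: [0.2, -0.2, 0.3]
grip_width: 0.0872
grip_force: 0.0
```

```bash
python3 st.py .4572 -.270 .0845;python3 -c "
from look import *
chk('r',.148,'pics/v5.png')"
```

```text
t 22.75 pos [ 0.4571 -0.2704  0.27  ] delta mm [1.000e-01 5.000e-01 1.855e+02] rot deg [-0.04  0.08 -0.04] ft [ 0.2 -0.2  0.3] w 0.0872 f 0.0 q [-0.74  0.43  1.69  0.    1.02 -2.32]
top (115, array([ 0.6295, -0.2174]), np.float64(0.0295), np.float64(0.1473)) pan0 r
yellow 0
red 0
knob 0
scene 0 pan0 r
yellow 0
red 0
knob (61, array([ 0.4564, -0.2711]), np.float64(0.0072), np.float64(0.0353))
```

View pics/v5.png

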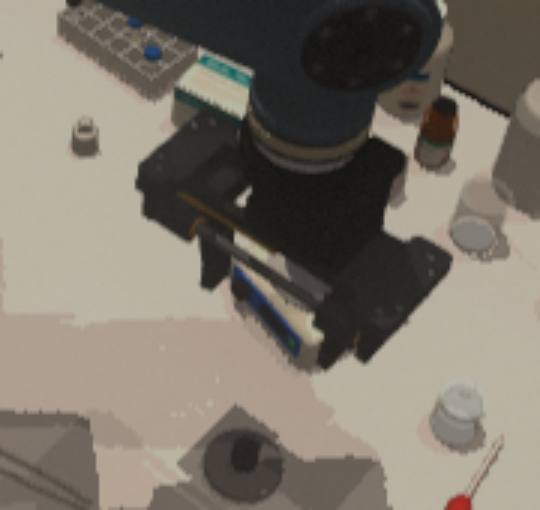

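Top view puts red home (rim 147 mm, concentric). The gripper hides the stack in the scene view. Next is the lid.

send_rows(
  deltas="0 0.3 30 0 0 0 0.7;0 0 50 0 0 0 0.7;0 0 50 0 0 0 0.7;0 0 30 0 0 0 0.7;0 0 0 0 0 0 0.7;0 0 0 0 0 0 0.7",
)

```text
time: 23.6
position: [0.4577, -0.2699, 0.1104]
tool_rot: [-0.001, 1.0, -0.001, 0.001]
ft_force: [0.7, -0.0, 0.2]
grip_width: 0.0609
grip_force: 0.0
```

```bash
python3 st.py .4572 -.270 .0845
```

```text
t 23.6 pos [ 0.4577 -0.2699  0.1104] delta mm [ 0.5 -0.1 25.9] rot deg [-0.07  0.08  0.06] ft [ 0.7 -0.   0.2] w 0.0609 f 0.0 q [-0.74  0.69  1.81  0.    0.64 -2.32]
```

send_rows(
  deltas="0 0 15 0 0 0 0.7;0 0 10 0 0 0 0.7;0 0 0 0 0 0 0.7;0 0 0 0 0 0 0.7;0 0 0 0 0 0 0.1;0 0 0 0 0 0 0.1;0 0 0 0 0 0 0.1;0 0 0 0 0 0 0.1;0 0 0 0 0 0 0.1;0 0 0 0 0 0 0.1",
)

```text
time: 24.85
position: [0.4565, -0.2697, 0.0848]
tool_rot: [0.0, 1.0, -0.0, 0.0]
ft_force: [0.2, 0.4, 1.0]
grip_width: 0.0194
grip_force: 15.0
```

```bash
python3 st.py .4572 -.270 .0845
```

```text
t 24.85 pos [ 0.4565 -0.2697  0.0848] delta mm [-0.7 -0.3  0.3] rot deg [-0.  0. -0.] ft [0.2 0.4 1. ] w 0.0194 f 15.0 q [-0.74  0.74  1.81  0.    0.59 -2.32]
```

send_rows(
  deltas="0 0 -25 0 0 0 0.1;0 0 -50 0 0 0 0.1;0 0 -50 0 0 0 0.1;0 0 -50 0 0 0 0.1;-24.5 7 -25 0 0 0 0.1;-50 15 0 0 0 0 0.1;-50 15 0 0 0 0 0.1;-48 15.7 0 0 0 0 0.1;0 0 0 0 0 0 0.1;0 0 0 0 0 0 0.1",
)

```text
time: 26.1
position: [0.6281, -0.2166, 0.2839]
tool_rot: [-0.0, 1.0, 0.0, -0.001]
ft_force: [1.0, -1.3, -0.7]
grip_width: 0.0196
grip_force: 15.0
```

send_rows(
  deltas="0 0 15 0 0 0 0.1;0 0 10 0 0 0 0.1;0 0 0 0 0 0 0.1;0 0 0 0 0 0 0.1;0 0 0 0 0 0 0.1",
)

```text
time: 26.72
position: [0.6292, -0.2172, 0.2602]
tool_rot: [0.0, 1.0, -0.0, 0.0]
ft_force: [-0.2, 0.9, -0.5]
grip_width: 0.019
grip_force: 15.0
```

```bash
python3 st.py .629 -.217 .2268; python3 - <<'E'
from look import *
c=robot.camera("scene");cv2.imwrite("pics/v6.png",cv2.resize(c["image"][130:300,240:420,::-1],None,fx=3,fy=3))
E
```

```text
t 26.73 pos [ 0.6292 -0.2172  0.2602] delta mm [ 0.2  0.2 33.4] rot deg [-0.03  0.05 -0.01] ft [-0.2  0.9 -0.5] w 0.019 f 15.0 q [-0.5   0.62  1.36 -0.    1.17 -2.07]
```

View pics/v6.png

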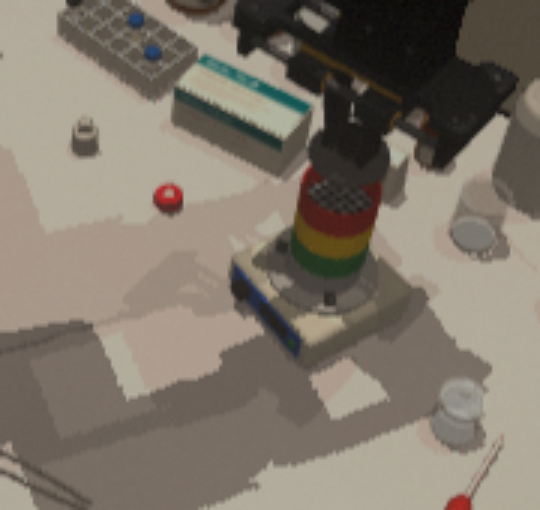

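The three sieves stand straight and the lid hangs level above them (around 348,155). Lowering the lid.

send_rows(
  deltas="0 0 20 0 0 0 0.1;0 0 6 0 0 0 0.1;0 0 0 0 0 0 0.1;0 0 2 0 0 0 0.1;0 0 2 0 0 0 0.1;0 0 1.5 0 0 0 0.1;0 0 1.5 0 0 0 0.1;0 0 1 0 0 0 0.1;0 0 0 0 0 0 0.1;0 0 0 0 0 0 0.1",
)

```text
time: 28.02
position: [0.6291, -0.217, 0.2267]
tool_rot: [-0.0, 1.0, -0.0, 0.0]
ft_force: [-1.7, 0.4, 5.0]
grip_width: 0.0195
grip_force: 15.0
```

```bash
python3 st.py .629 -.217 .2268
```

```text
t 28.02 pos [ 0.6291 -0.217   0.2267] delta mm [ 0.1  0.  -0.1] rot deg [-0.03  0.04  0.  ] ft [-1.7  0.4  5. ] w 0.0195 f 15.0 q [-0.5   0.65  1.38 -0.    1.1  -2.07]
```

send_rows(
  deltas="0 0 0.7 0 0 0 0.1;0 0 0 0 0 0 0.1;0 0 -0.7 0 0 0 0.5;0 0 0 0 0 0 0.5;0 0 0 0 0 0 0.5;0 0 -20 0 0 0 0.5;0 0 -40 0 0 0 0.5;10 20 -10 0 0 0 0.5;20 50 0 0 0 0 0.5;20 50 0 0 0 0 0.5",
)

```text
time: 29.28
position: [0.577, -0.0948, 0.2947]
tool_rot: [0.0, 1.0, 0.001, -0.001]
ft_force: [0.9, 0.1, 0.1]
grip_width: 0.0435
grip_force: 0.0
```

send_rows(
  deltas="20 50 0 0 0 0 0.5;20 50 0 0 0 0 0.5;10 40 0 0 0 0 0.5;0 0 0 0 0 0 0.5",
)

```text
time: 29.78
position: [0.526, 0.0464, 0.2948]
tool_rot: [-0.002, 1.0, 0.001, -0.002]
ft_force: [0.9, -0.3, 0.5]
grip_width: 0.0431
grip_force: 0.0
```

```bash
python3 - <<'E'
from look import *
for n in("scene","top"):
    c=robot.camera(n);W=pts(c)
    print(n,"disc",rim(W,.6295,-.2173,.149,.159,.036),"knob",rim(W,.6295,-.2173,.172,.187,.02),"blue",rim(W,.459,.275,.026,.04,.036))
    m=(np.hypot(W[:,:,0]-.6295,W[:,:,1]+.2173)<.03)&(W[:,:,2]>.146)&(W[:,:,2]<.165);P=W[m]
    print("plane",np.linalg.lstsq(np.c_[P[:,:2]-P[:,:2].mean(0),np.ones(len(P))],P[:,2],rcond=None)[0].round(4))
    if n=="scene":cv2.imwrite("pics/v7.png",cv2.resize(c["image"][130:300,240:420,::-1],None,fx=3,fy=3))
E
```

```text
scene disc (355, array([ 0.6285, -0.2187]), np.float64(0.0233), np.float64(0.1538)) knob (54, array([ 0.6284, -0.2188]), np.float64(0.0074), np.float64(0.1775)) blue (98, array([0.4585, 0.2732]), np.float64(0.0294), np.float64(0.0302))
plane [0.0308 0.0033 0.1543]
top disc (546, array([ 0.6297, -0.2176]), np.float64(0.0232), np.float64(0.1535)) knob (70, array([ 0.6294, -0.217 ]), np.float64(0.007), np.float64(0.1782)) blue (97, array([0.4588, 0.2741]), np.float64(0.0295), np.float64(0.0306))
plane [0.0043 0.0005 0.1536]
```

View pics/v7.png

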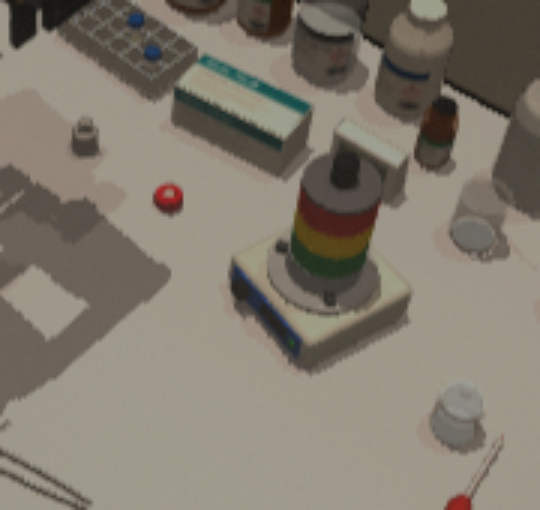

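The stack is complete and level: green, yellow, red and the grey lid on the pan, with the knob at about (345,168). Blue has not moved.

```bash
python3 -c "
from rig import robot
print(robot.hand_in())"
```

```text
the job is handed in; nothing more can be done
None
```

The stack is built and handed in: green, yellow, red and the grey lid nested level on the shaker's pan, with rim heights as expected to about 1.5 mm, the blue sieve unmoved, and about 30 s of the 115 s used.

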